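# Feed a mineral sample under the microscope with a push stick

### The arm

A 6-joint arm with a two-finger parallel gripper is mounted at the origin on the work surface. World frame = base frame: x ahead of the robot, y to its left, z up, the work surface at z = 0. Lengths are in m, angles in degrees, forces in N, time in s.
With the tool pointing down it reaches from about 0.375 to 0.9 m from the base axis. Payload 3.1 kg.
Tool frame: the origin (TCP) lies at the very end of the fingers, on their centre line; the grasp point (between the pads) lies 19 mm behind it; z points along the fingers, y is the line along which they close (so a half turn about z gives the same grasp; the last joint's range is limited). The gripper opens to 87 mm and grips with 3 to 60 N. Pads are 19 mm wide; open, the fingers measure 117 mm over their backs; the gripper's body (75 mm by 190 mm) begins 51 mm behind the grasp point.
Start: joints at [65.117, 30.224, 82.088, -0, 67.689, -10.227], TCP at [0.158, 0.605, 0.223] pointing down, gripper open.
Joint ranges: [-176.69, 176.69], [-43.24, 126.21], [12.49, 139.97], [-82, 262], [0, 151.66], [-163.58, 163.58]. Speed limits (degrees/s): [159.86, 159.86, 180, 180, 180, 180].

### API

Orientations are given as a 3x3 rotation matrix whose columns are the frame's x, y, z axes.
In Python, from rig import readout, cams, bot gives the robot as it stands.
- The arm moves only by the shell command python3 -m inch 'ROWS'. ROWS is JSON, a list of rows, each a list of 5 numbers: the shift along the world's x, y, z in cm, then the turn about the world's z in degrees, then the finger opening in cm, from 0 to 8.7. In form: [[dx, dy, dz, twist, fingers], ...]. A call has 1 to 10 rows; each row is the pose to reach, as a shift and turn from the pose commanded when the call began; what a row does not reach only later rows make up. A row lasts 1/12 s, in which the tool goes at most 41.7 mm and 7.16 degrees, less where a joint would pass 70% of its speed; a pose out of reach is approached as far as the arm can. A call with a gripper value outside its range is refused whole. The fingers move at their own pace and stop on an object; the grip force is fixed at half the most. Time passes only in rows, so rows that repeat a pose let the fingers close. It gives the time, the measured TCP pose, the force, the opening and the grip force at its end, in the units of the state.
- readout.read_state(): the state, without advancing time (a new reading comes with each control period).
- cams.capture(name): name is "scene" or "side" or "wrist"; returns a dict with "image" (400x640x3 uint8, blue, green, red), "intrinsics" (3x3 intrinsics, pixels), "xyz" and "rotation" of the camera in the world; the wrist camera has in their place "tool_from_camera" (4x4, takes a point from camera to tool coordinates, whose origin is the TCP and whose axes are the flange's). Camera axes: x right, y down, z forward; pixel columns grow to the right and rows downward; lengths in m; the calibration is good to about 2 mm. A picture is of the moment at which its call begins: read the wrist's pose just before it. There is no depth.
- bot.hand_in(): hands the job in; it is judged then, once.
The state is a dict: "time_s": time; "joint_positions": joint angles; "qvel": joint speeds; "tau": joint torques, N m; "position": TCP position; "tcp_rot": TCP orientation; "force": force on the tool from outside, world axes, zero at the start; "moment": the same for the moment, N m; "opening": opening from 0.0 (shut) to 1.0 (fully open); "grasp_force": force on a finger pad.
Only numpy, scipy, OpenCV 4.12 (cv2) and the standard library are available. Lean on these libraries where they do the work, as an engineer would, in place of code of your own. Each camera call takes 0.05 s, during which the arm holds its last target. There are 200 camera calls.

### The job

Take the push stick from its leaning rest and use it to push the orange sample carrier along the guide lane, under the clear shield, until the carrier is fully home against the red stop below the microscope lens. Do not touch the carrier with the gripper, do not bump the microscope with the arm, and leave the jar, the dish and the torch where they are. Then put the stick back in its rest as you found it and let go.

Things in the scene. Friction and masses are not known exactly. Their poses are not given: they have to be found in the camera images.
- microscope: White stereo microscope, fixed. Origin on the bench straight below the lens; +x = feed direction, +z up. Column and foot at +y (y 62 to 150 mm). Grey stage plate x -250 to +80, y -62 to +62, top 20 mm above the bench, flat and open behind the lane's mouth. Black lens end, radius 27, 155 mm above the bench. Red stop across the lane: face at x = +55, 16 mm high.
- mouth (a point): Point on the microscope, (-45, 0, 20 mm) in its frame, same axes: on the lane floor where the straight lane begins. Two aluminium rails, 16 mm high, 54 mm apart, centred on y = 0, run from here to the red stop 100 mm on. On the 42 mm before this point the rails flare at 25 degrees to a mouth 93 mm wide.
- home (a point): Point on the microscope, (0, 0, 34 mm) in its frame: where the middle of the carrier (point carrier_mid) is when fully home. Same axes as the microscope.
- shield_edge (a point): Point on the microscope, (-140, 0, 190 mm) in its frame, same axes: lower front edge of the clear breath shield with blue edging. A flat clear roof runs from here to x = -40 (y -69 to +69), 190 mm above the bench; an upright clear panel rises from this edge to 306 mm. A gripper cannot stand upright over the lane there; one tilted back 40 degrees along -x stays outside.
- carrier_mid (a point): Orange carrier with a mineral lump, loose, 110 x 50 x 28 mm (lump to 55), 0.10-0.21 kg. Point: its centre, 14 mm over the plate; +x to its round nose (tip at x = +55), which goes first. Flat back face at x = -45; two ears (to x = -55) leave a pocket 32 mm wide, 10 deep, for the stick's ball. Starts behind the lane's mouth, nose to it, up to 8 mm and 0.12 rad askew.
- stick_ball (a point): Push stick: square wooden bar 20 x 20 mm with black rubber ball end (radius 10) and blue grip, 200 mm long, 0.1 kg, loose, balancing 120 mm from the ball. Point: ball centre. +z runs up the stick from the ball to the grip end (z = 190 mm); x, y square to the flat sides. In its rest it leans 40 degrees from vertical and +y is level.
- stick_grip (a point): Point on the stick's axis 165 mm from the ball centre, same axes as the stick, in the blue grip (124 to 190 mm from the ball). A good grasp: pinch the sides facing +y and -y (20 mm wide), fingers pointing along the stick towards the ball.
- rest: Leaning rest, fixed: grey base 150 x 70 x 8 mm, white sloping trough. Origin: underside centre. The stick lies leaning 40 degrees, ball low at +x, grip high at -x, borne from the -x side; draw it up along itself a little, then out square to itself, to +x and up. Trough 26 mm wide inside, backs the first 138 mm of the stick, cheeks (to 125 mm) up to its axis; a foot plate under the ball carries it.
- rest_foot (a point): Point on the rest, (50, 0, 35 mm) in its frame: where the centre of the stick's ball end belongs. Same axes as the rest.
- rest_top (a point): Point on the rest, (-56, 0, 161 mm) in its frame: where the grip point of the stick (point stick_grip) belongs. Same axes as the rest.
- jar_mid (a point): Amber glass jar with black cap, 54 mm across, 75 high, loose bystander; the point is its centre.
- dish_mid (a point): Small white bowl, 90 mm across, 18 high, loose bystander; the point is its centre.
- torch_mid (a point): Black torch lying on the bench, about 150 x 32 x 32 mm, loose bystander; the point is near its middle, 14 mm over the bench, x along it.

How it is judged (in metres and radians):
On the way, in this order (a step that is already met when the one before it is completed fails the run):
1. the push stick has been taken out of its rest (distance between stick_ball and rest_foot above 0.06 m), for 0.2 s.
2. the stick is pushing the carrier, which has entered the straight part of the lane (x of carrier_mid in the frame of home above -0.06 m and contact force between stick and carrier above 0.1 N), for 0.04 s.
3. the carrier is home against the stop (x of carrier_mid in the frame of home above -0.005 m), for 0.2 s.
At the end, for the whole second after the job is handed in: Carrier flat in the lane, its middle within 5 mm of home along, across and in height, within 0.09 rad of the lane direction; stick released in its rest, ball centre within 15 mm of rest_foot, grip point within 20 mm of rest_top; both at rest (under 20 mm/s) (x of carrier_mid in the frame of home between -0.005 and 0.005 m and y of carrier_mid in the frame of home between -0.005 and 0.005 m and z of carrier_mid in the frame of home between -0.005 and 0.005 m and angle between the x axis of carrier_mid and the x axis of home, either way round below 0.09 rad and distance between stick_ball and rest_foot below 0.015 m and distance between stick_grip and rest_top below 0.02 m and linear speed of each of stick, carrier below 0.02 m/s); the robot touches nothing.
It fails at once if the gripper or arm touches the carrier (contact force between any of the fingers, the arm and carrier above 1 N).
It fails at once if the gripper or arm bumps the microscope (over 10 N) (contact force between any of the fingers, the arm and microscope above 10 N).
It fails at once if the jar, the dish or the torch is moved by more than 20 mm (distance of any of jar_mid, dish_mid, torch_mid from where it was at the start of the episode above 0.02 m).
It also fails if it takes over 64 s, if anything falls off the work surface, if the arm or the gripper's body presses on something with over 40 N, if the wrist force passes 120 N, or if a joint passes its speed limit or range.

## Working session

There is one attempt and no reset: what is moved stays moved. The work goes in short steps, Python scripts to look and compute and a shell command to move; the robot and the scene stay as the last step left them, time stands still between calls to the robot, and variables do not carry over. Pictures are saved under pics/ and viewed, at most 12 in all, crops included, and the job is handed in when it is done.

```bash
ls; mkdir -p pics; python3 - <<'E'
from rig import readout,cams,bot
import cv2,numpy as np
np.set_printoptions(precision=4,suppress=True)
s=readout.read_state();print(s)
for n in("scene","side"):
    c=cams.capture(n);cv2.imwrite(f"pics/{n}0.png",c["image"]);print(n,c["intrinsics"],c["xyz"],c["rotation"])
    np.savez(f"{n}.npz",K=c["intrinsics"],t=c["xyz"],R=c["rotation"])
E
```

```text
pics
{'time_s': 0.0, 'joint_positions': array([ 65.1163,  30.2767,  82.1557,  -0.0014,  67.6865, -10.2273]), 'qvel': array([ 0.0068, -0.0389, -0.034 , -0.036 ,  0.0177, -0.0812]), 'tau': array([ -0.0005, -44.0057, -17.6589,   0.0631,   0.0583,  -0.0002]), 'position': array([0.1578, 0.604 , 0.2216]), 'tcp_rot': array([[-0.9675,  0.253 , -0.0009],
       [ 0.253 ,  0.9675, -0.0019],
       [ 0.0003, -0.002 , -1.    ]]), 'force': array([-0.0056,  0.0172,  0.9348]), 'moment': array([-0.0171, -0.0134, -0.0039]), 'grasp_force': 0.0, 'opening': 0.9996410484031842}
scene [[394.9369   0.     320.8719]
 [  0.     394.9369 197.9628]
 [  0.       0.       1.    ]] [ 1.0424 -0.5286  0.8713] [[ 0.7493  0.4759 -0.4605]
 [ 0.6621 -0.5525  0.5064]
 [-0.0135 -0.6843 -0.729 ]]
side [[451.1238   0.     309.5931]
 [  0.     451.1238 203.8846]
 [  0.       0.       1.    ]] [ 0.0467 -0.9115  0.7644] [[ 0.8725 -0.2512  0.4192]
 [-0.4886 -0.4671  0.737 ]
 [ 0.0107 -0.8478 -0.5302]]
```

View pics/scene0.png

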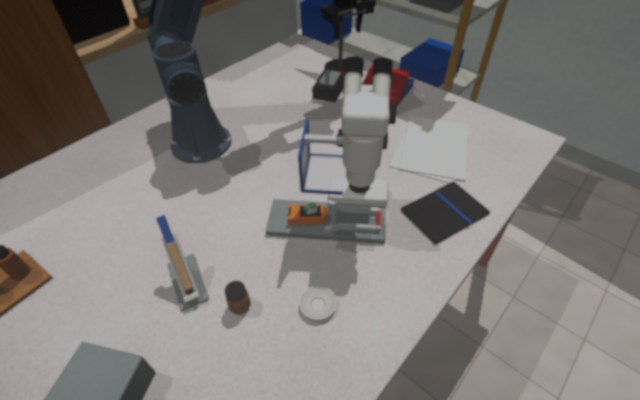

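View pics/side0.png

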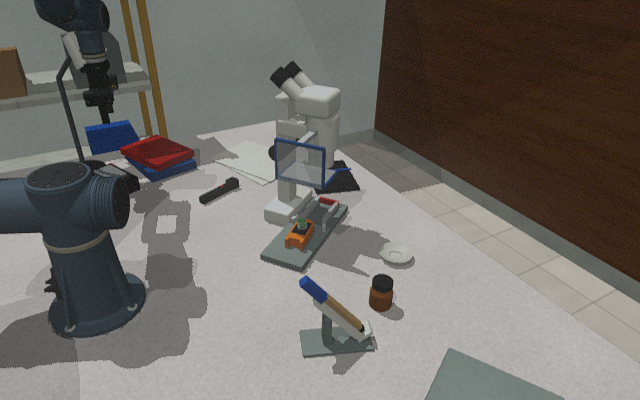

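The scene view shows the stick in its rest at about (180,262), the jar at (237,297), the dish at (318,305), and the carrier on the stage at (308,213). The side view shows the rest at (335,320), the stage at (305,235), the shield at (300,162) and the torch at (220,190). I'll zoom in on the rest and the stage.

```bash
python3 - <<'E'
import cv2,numpy as np
a=cv2.imread("pics/scene0.png");b=cv2.imread("pics/side0.png")
def crop(im,x,y,w,h,k):
    c=cv2.resize(im[y:y+h,x:x+w],None,fx=k,fy=k,interpolation=cv2.INTER_CUBIC)
    for i in range(0,w,10):
        cv2.line(c,(i*k,0),(i*k,4 if (x+i)%50 else 14),(0,0,255),1)
    for j in range(0,h,10):
        cv2.line(c,(0,j*k),(4 if (y+j)%50 else 14,j*k),(0,0,255),1)
    return c
cv2.imwrite("pics/rest.png",np.hstack([crop(a,145,210,80,100,5),crop(b,295,265,80,100,5)]))
cv2.imwrite("pics/stage.png",np.hstack([crop(a,260,150,130,100,3),crop(b,255,190,100,100,4)[:300*1] if 0 else cv2.resize(crop(b,255,190,130,100,3),None,fx=1,fy=1)]))
E
```

```text
(no output)
```

View pics/rest.png

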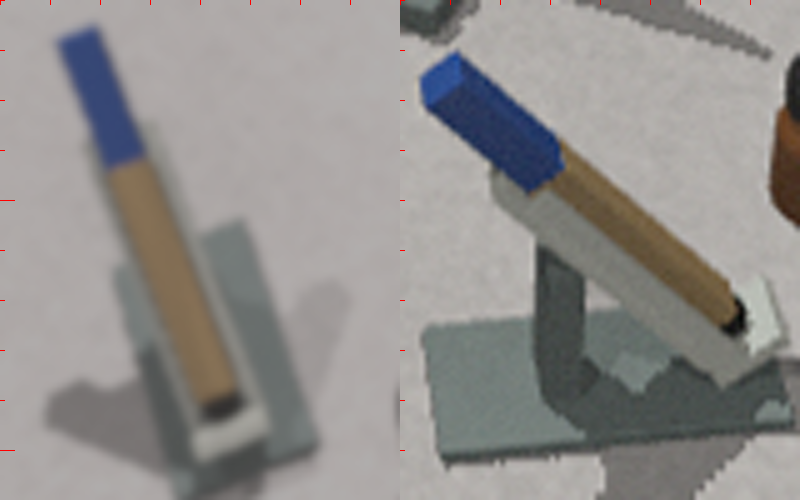

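View pics/stage.png

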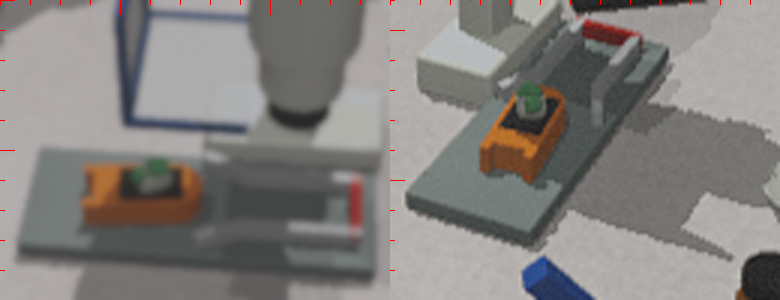

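The stick leans in the trough with its ball to the lower right. The base corners are clear in both crops, and the carrier sits behind the lane mouth with its nose towards the red stop. Next I'll fit the planar poses from corner pixels in both cameras and overlay them.

```bash
cat > h.py <<'E'
import numpy as np,cv2
from scipy.optimize import least_squares
np.set_printoptions(precision=4,suppress=True)
C={n:np.load(f"{n}.npz") for n in("scene","side")}
def proj(n,P):
    c=C[n];q=(np.atleast_2d(P)-c["t"])@c["R"];q=q@c["K"].T;return q[:,:2]/q[:,2:]
def Rz(a):return np.array([[np.cos(a),-np.sin(a),0],[np.sin(a),np.cos(a),0],[0,0,1]])
def w(p,P,z=0):return np.atleast_2d(P)/1000@Rz(p[2]).T+[p[0],p[1],z]
def fit(obs,p0,z=0):
    f=lambda p:np.concatenate([(proj(n,w(p,P,z))[0]-uv) for n,P,uv in obs])
    r=least_squares(f,p0,loss="soft_l1");return r.x,f(r.x).reshape(-1,2)
s4,c4=np.sin(np.radians(40)),np.cos(np.radians(40))
def stk(s,n=0,y=0):return np.array([50-s*s4+n*c4,y,35+s*c4+n*s4])
E
cat > fit.py <<'E'
from h import *
S,D="scene","side"
rest=[(S,(-75,35,8),(194,254)),(S,(75,35,8),(208.6,298)),(S,(75,-35,8),(180.6,308.5)),(S,(-75,-35,8),(168,264)),
(S,stk(124,10,-10),(165.6,243.4)),(S,stk(124,10,10),(174.4,241)),(D,(-75,35,8),(299.4,330.6)),(D,(-75,-35,8),(303,356)),(D,(75,-35,8),(373.4,350))]
mic=[(S,(-250,62,20),(273.3,200)),(S,(-250,-62,20),(266,232)),(S,(80,-62,20),(385.3,238)),(S,(-140,-69,190),(302.3,190.7)),
(D,(-250,-62,20),(301.7,267.3)),(D,(-250,62,20),(260.7,255)),(D,(80,-62,20),(347.7,205))]
car=[(S,(-55,25,48),(287.7,206)),(S,(-55,-25,48),(287.7,218.3)),(D,(-55,25,48),(285.7,240)),(D,(-55,-25,48),(304,245))]
r,e=fit(rest,[.5,-.3,-.5]);print("rest",r,np.degrees(r[2]));print(e)
m,e=fit(mic,[.7,.2,.6]);print("mic",m,np.degrees(m[2]));print(e)
c,e=fit(car,[m[0],m[1],m[2]]);print("car",c);print(e)
print("car in mic",Rz(m[2]).T@[c[0]-m[0],c[1]-m[1],0])
np.save("poses.npy",np.array([r,m,c]))
for nm,(x,y,W,H,k) in {"scene":(145,205,80,110,5),"side":(295,265,80,110,5)}.items():
    pass
def ov(n,x,y,W,H,k):
    im=cv2.imread(f"pics/{n}0.png")[y:y+H,x:x+W];im=cv2.resize(im,None,fx=k,fy=k,interpolation=cv2.INTER_CUBIC)
    def pl(p,P,col,cl=True):
        q=((proj(n,w(p,P))-[x,y]+.5)*k).astype(int);cv2.polylines(im,[q],cl,col,1)
    pl(r,[(-75,35,8),(75,35,8),(75,-35,8),(-75,-35,8)],(0,0,255))
    for nn in(-10,10):pl(r,[stk(a,nn,b) for a,b in((190,-10),(190,10),(124,10),(124,-10))],(0,255,255) if nn>0 else (255,255,0))
    pl(m,[(-250,62,20),(80,62,20),(80,-62,20),(-250,-62,20)],(0,0,255))
    pl(m,[(-140,69,190),(-140,-69,190),(-40,-69,190),(-40,69,190)],(255,0,255))
    pl(m,[(-45,27,36),(55,27,36),(55,-27,36),(-45,-27,36)],(0,255,0))
    pl(c,[(-55,25,48),(20,25,48),(55,0,48),(20,-25,48),(-55,-25,48)],(255,255,0))
    return im
A=np.hstack([ov(S,145,210,80,100,3),ov(D,285,262,90,100,3)])
B=np.hstack([ov(S,260,150,130,100,3),ov(D,255,145,130,130,3)[:390]][:1]);
B2=ov(D,255,145,96,200,3)[:300+90]
o=np.zeros((600,800,3),np.uint8);o[:300,:A.shape[1]]=A[:300];o[300:600,:390]=B[:300];b=ov(D,255,190,130,100,3);o[300:600,395:785]=b
cv2.imwrite("pics/ov.png",o)
E
python3 fit.py
```

```text
rest [ 0.4279 -0.3618 -0.3815] -21.856615943462362
[[-0.849  -1.3435]
 [-0.0536 -0.1874]
 [-0.8194  1.4   ]
 [-1.3526 -1.2514]
 [ 0.1817  0.9784]
 [ 0.0604  0.195 ]
 [-0.2798 -1.1264]
 [-0.1657 -0.6361]
 [ 0.5463 -1.6338]]
mic [0.6358 0.0674 0.642 ] 36.78366180251418
[[-0.6428 -1.3099]
 [-0.7866 -0.3855]
 [ 1.0557  0.4697]
 [-0.5885  1.6962]
 [ 1.1816 -0.5415]
 [-0.5373 -0.9798]
 [-0.5301 -0.6994]]
car [ 0.5273 -0.0201  0.7766]
[[-0.4168 -0.2864]
 [-0.5139  1.0078]
 [ 0.1085 -0.6667]
 [-0.1912 -2.336 ]]
car in mic [-0.1394 -0.0051  0.    ]
```

View pics/ov.png

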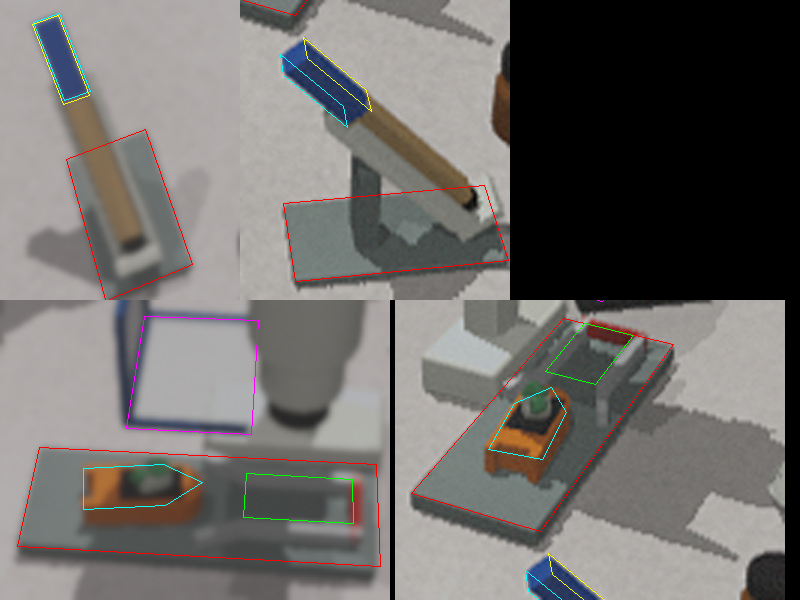

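The rest overlay matches well and the stage overlay is good to about 3 mm. The carrier outline needs a closer look later. Next I'll compute the grasp target and where the obstacles are.

```bash
cat > t.py <<'E'
from h import *
def ray(n,uv):
    c=C[n];d=c["R"]@np.linalg.inv(c["K"])@[*uv,1];return c["t"],d/np.linalg.norm(d)
def atz(n,uv,z):
    t,d=ray(n,uv);return t+d*(z-t[2])/d[2]
def tri(a,b):
    (t1,d1),(t2,d2)=ray("scene",a),ray("side",b)
    k=np.linalg.lstsq(np.c_[d1,-d2],t2-t1,rcond=None)[0];p,q=t1+k[0]*d1,t2+k[1]*d2
    return (p+q)/2,np.linalg.norm(p-q)
E
python3 - <<'E'
from t import *
r,m,c=np.load("poses.npy")
print("jar",atz("scene",(237,283),.075),atz("side",(381,280),.075));print("dish",atz("scene",(318,303),.01),atz("side",(397,255),.01))
print("torch",atz("scene",(388,88),.03),atz("side",(205,195),.016),atz("side",(235,183),.016))
print("eyep",tri((353,65),(279,76)),tri((380,68),(293,68)))
print("head top",tri((363,95),(320,95)))
u=w(r,stk(172))[0];print("grasp@172",u,"tcp",u-[0,0,.019],"foot",w(r,(50,0,35)))
print("rest x,n(out),u",Rz(r[2])@[1,0,0],Rz(r[2])@[c4,0,s4],Rz(r[2])@[-s4,0,c4])
print("shield corner",w(m,[(-140,69,190),(-140,-69,190)]),"stage end",w(m,(-250,0,20)),w(m,(-55,0,34)))
E
```

```text
jar [ 0.5709 -0.3037  0.075 ] [ 0.5753 -0.3153  0.075 ]
dish [ 0.7215 -0.1934  0.01  ] [ 0.7232 -0.1992  0.01  ]
torch [0.318  0.6735 0.03  ] [0.3685 0.335  0.016 ] [0.4819 0.3634 0.016 ]
eyep (array([0.5459, 0.1333, 0.428 ]), np.float64(4.944663764817162e-05)) (array([0.6012, 0.1593, 0.4325]), np.float64(0.005625688731276582))
head top (array([0.6236, 0.068 , 0.3982]), np.float64(0.026952019539532357))
grasp@172 [ 0.3717 -0.3392  0.1668] tcp [ 0.3717 -0.3392  0.1478] foot [[ 0.4743 -0.3804  0.035 ]]
rest x,n(out),u [ 0.9281 -0.3723  0.    ] [ 0.711  -0.2852  0.6428] [-0.5966  0.2393  0.766 ]
shield corner [[ 0.4824  0.0388  0.19  ]
 [ 0.565  -0.0717  0.19  ]] stage end [[ 0.4356 -0.0823  0.02  ]] [[0.5918 0.0344 0.034 ]]
```

```bash
python3 -m inch '[[0,0,4,-1,8.7],[0,-1,8,-2,8.7],[1,-4,11,-3,8.7],[2.5,-7.5,13,-4,8.7],[4,-11,14.5,-5,8.7],[5.5,-14.5,16,-6,8.7],[7,-18,17,-7,8.7],[8.5,-21,17.5,-7,8.7],[10,-24.5,18,-7,8.7],[11.5,-28,18,-7,8.7]]'
```

```text
time_s: 0.93
position: [0.2736, 0.3233, 0.4034]
tcp_rot: [[-0.93, 0.368, 0.002], [0.368, 0.93, 0.001], [-0.001, 0.002, -1.0]]
force: [0.7, -0.1, -1.0]
opening: 0.998
grasp_force: 0.0
```

```bash
python3 -m inch '[[2,-3.5,0,0,8.7],[4,-7,0,0,8.7],[6,-10.5,0,0,8.7],[8,-14,0,0,8.7],[9.5,-17.5,0,0,8.7],[11,-21,0,0,8.7],[12,-25,0,0,8.7],[12.5,-29,0,0,8.7],[12.5,-33,0,0,8.7],[12.5,-37,0,0,8.7]]' && python3 -m inch '[[0,-4,0,0,8.7],[0,-7,0,0,8.7],[0,-7,0,0,8.7]]' && cat > wcam.py <<'E'
from h import *
def wc(name):
    from rig import readout,cams
    s=readout.read_state();c=cams.capture("wrist");cv2.imwrite(f"pics/{name}.png",c["image"])
    T=np.eye(4);T[:3,:3]=s["tcp_rot"];T[:3,3]=s["position"];T=T@c["tool_from_camera"]
    np.savez(f"{name}.npz",K=c["intrinsics"],t=T[:3,3],R=T[:3,:3]);C[name]=np.load(f"{name}.npz");return s,c
E
python3 - <<'E'
from wcam import *
s,c=wc("w1");print(c["tool_from_camera"],s["position"],s["joint_positions"])
r,m,k=np.load("poses.npy")
print(proj("w1",w(m,[(-250,62,20),(-250,-62,20),(-142,0,34),(0,0,34)])),proj("w1",w(r,[(-75,35,8),(75,-35,8),stk(190)])))
E
```

```text
time_s: 1.77
position: [0.3976, -0.0472, 0.4022]
tcp_rot: [[-0.929, 0.369, -0.0], [0.369, 0.929, 0.0], [0.001, 0.0, -1.0]]
force: [0.9, -0.2, 0.2]
opening: 1.001
grasp_force: 0.0
time_s: 2.02
position: [0.3983, -0.1206, 0.4021]
tcp_rot: [[-0.927, 0.375, -0.001], [0.375, 0.927, -0.003], [-0.0, -0.003, -1.0]]
force: [0.0, -0.1, -0.6]
opening: 1.002
grasp_force: 0.0
[[ 0.     -0.9618 -0.2739  0.0754]
 [ 1.      0.      0.      0.0002]
 [ 0.     -0.2739  0.9618 -0.1615]
 [ 0.      0.      0.      1.    ]] [ 0.3983 -0.1206  0.4021] [ -32.2002    2.2668   93.6951   -0.1486   83.9833 -100.1514]
[[370.8406 142.0449]
 [336.0569 196.6523]
 [400.7584 200.0518]
 [458.9355 235.4436]] [[237.9296 180.2205]
 [211.3855 249.2225]
 [176.3038 207.7962]]
```

View pics/w1.png

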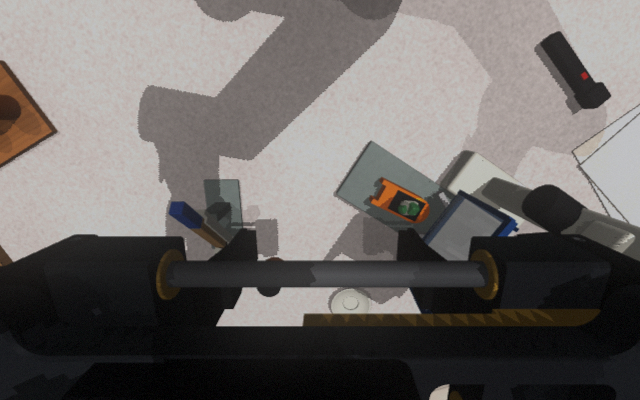

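The wrist view shows the stage corner at (371,141), predicted at (371,142). The carrier's ears are at about (384,178) and (371,201) with its nose at (430,208), and the grip end is at (177,208), all as predicted. I'll check the carrier numerically and move above the rest.

```bash
python3 - <<'E'
from t import *
C["w1"]=np.load("w1.npz")
r,m,c=np.load("poses.npy")
im=cv2.imread("pics/w1.png").astype(int);mk=((im[...,2]>140)&(im[...,1]<130)&(im[...,0]<70))
mk[:,:350]=0;mk[:170]=0;mk[230:]=0;mk[:,450:]=0
q=np.argwhere(mk)[:,::-1];print(len(q),q.min(0),q.max(0));rect=cv2.minAreaRect(q.astype(np.float32));print(rect)
tom=lambda p:(Rz(m[2]).T@(p-[m[0],m[1],0]))*1000
for uv in cv2.boxPoints(rect):print(uv,tom(atz("w1",uv,.048)))
for uv in((371,141),(335,193)):print("stage",tom(atz("w1",uv,.02)))
print((w(r,stk(172))[0]-[0,0,.019]-np.array([.3983,-.1206,.4021]))*100)
E
python3 -m inch '[[0,-4,0,0,8.7],[-0.5,-8,-2,0,8.7],[-1,-12,-4,0,8.7],[-1.5,-16,-6,0,8.7],[-2,-19,-8,0,8.7],[-2.6,-21.8,-11,0,8.7],[-2.6,-21.8,-11,0,8.7],[-2.6,-21.8,-11,0,8.7]]'
python3 - <<'E'
from wcam import *
s,c=wc("w2");print(s["position"],s["tcp_rot"][:,1])
r,m,k=np.load("poses.npy")
im=c["image"].copy()
for P,col in((([stk(a,10,b) for a,b in((190,-10),(190,10),(124,10),(124,-10))]),(0,255,255)),([(-75,35,8),(75,35,8),(75,-35,8),(-75,-35,8)],(0,0,255))):
    cv2.polylines(im,[proj("w2",w(r,P)).round().astype(int)],True,col,1)
cv2.imwrite("pics/w2o.png",im)
E
```

```text
408 [371 180] [427 214]
((399.8999938964844, 202.1999969482422), (51.876773834228516, 26.385601043701172), 26.56505012512207)
[370.8 202.4] [-192.8369  -31.5137   48.    ]
[382.6 178.8] [-199.3603   17.4893   48.    ]
[429. 202.] [-99.641   25.9117  48.    ]
[417.2 225.6] [-90.5393 -24.0296  48.    ]
stage [-250.8098   63.7569   20.    ]
stage [-255.6947  -56.7362   20.    ]
[ -2.6577 -21.8616 -25.434 ]
time_s: 2.73
position: [0.3713, -0.3323, 0.2902]
tcp_rot: [[-0.929, 0.371, -0.003], [0.371, 0.929, 0.006], [0.005, 0.004, -1.0]]
force: [0.4, 0.9, 0.0]
opening: 1.002
grasp_force: 0.0
[ 0.3713 -0.3323  0.2902] [0.3706 0.9288 0.004 ]
```

View pics/w2o.png

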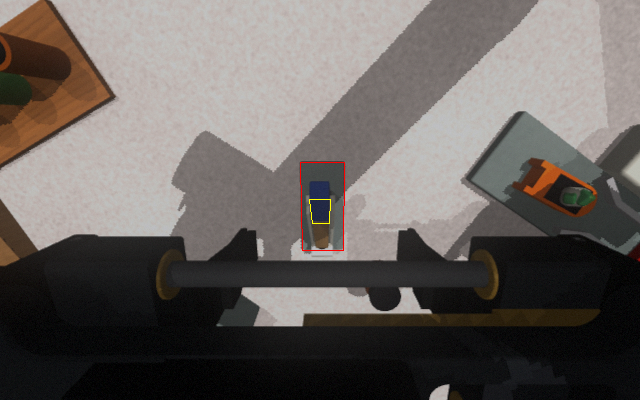

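The base outline matches, and the blue grip is at (320,181–222), centred laterally between the fingers. Next: descend, close, and check.

```bash
python3 -m inch '[[0,0,-3.5,0,8.7],[0,0,-7,0,8.7],[0,0,-10.5,0,8.7],[0,0,-14.3,0,8.7],[0,0,-14.3,0,8.7],[0,0,-14.3,0,8.7]]' && python3 -m inch '[[0,0,0,0,0],[0,0,0,0,0],[0,0,0,0,0],[0,0,0,0,0],[0,0,0,0,0],[0,0,0,0,0],[0,0,0,0,0]]'
```

```text
time_s: 3.28
position: [0.3725, -0.3312, 0.1497]
tcp_rot: [[-0.93, 0.367, -0.002], [0.367, 0.93, 0.003], [0.002, 0.002, -1.0]]
force: [1.0, -0.2, 0.2]
opening: 1.003
grasp_force: 0.0
time_s: 3.87
position: [0.3721, -0.3335, 0.15]
tcp_rot: [[-0.929, 0.369, 0.0], [0.369, 0.929, -0.001], [-0.001, -0.0, -1.0]]
force: [-0.8, -0.6, 0.7]
opening: 0.555
grasp_force: 0.0
```

```bash
python3 -m inch '[[0,-0.5,-0.2,0,5],[0,-0.5,-0.2,0,5],[0,-0.5,-0.2,0,5]]' && python3 -m inch '[[0,0,0,0,0],[0,0,0,0,0],[0,0,0,0,0],[0,0,0,0,0],[0,0,0,0,0],[0,0,0,0,0],[0,0,0,0,0],[0,0,0,0,0],[0,0,0,0,0],[0,0,0,0,0]]'
```

```text
time_s: 4.12
position: [0.372, -0.3387, 0.1473]
tcp_rot: [[-0.929, 0.37, -0.0], [0.37, 0.929, 0.0], [0.0, 0.0, -1.0]]
force: [0.2, 0.4, 0.2]
opening: 0.576
grasp_force: 0.0
time_s: 4.95
position: [0.3721, -0.3383, 0.1476]
tcp_rot: [[-0.929, 0.369, -0.0], [0.369, 0.929, 0.0], [0.0, 0.0, -1.0]]
force: [0.6, -0.9, 1.4]
opening: 0.227
grasp_force: 29.9
```

The stick is gripped at 19.7 mm with 30 N. Next I'll draw it up along itself, then out and up.

```bash
python3 -m inch '[[-0.6,0.2,0.8,0,0],[-1.2,0.5,1.5,0,0],[-1.8,0.7,2.3,0,0],[-0.7,0.3,3.2,0,0],[0.7,-0.3,4.5,0,0],[2.4,-1,6.1,0,0],[2.4,-1,8,0,0],[2.4,-1,10,0,0],[2.4,-1,12,0,0],[2.4,-1,12,0,0]]' && python3 -m inch '[[0,0,0,0,0],[0,0,0,0,0]]' && python3 - <<'E'
from wcam import *
from rig import cams
s,c=wc("w3");b=cams.capture("side")["image"]
cv2.imwrite("pics/side3.png",b)
cv2.imwrite("pics/m3.png",np.hstack([cv2.resize(c["image"][100:300,200:450],(400,320)),cv2.resize(b[180:380,220:470],(400,320))]))
E
```

```text
time_s: 5.78
position: [0.3968, -0.3499, 0.272]
tcp_rot: [[-0.929, 0.369, 0.004], [0.369, 0.929, -0.007], [-0.007, -0.005, -1.0]]
force: [-0.2, -1.0, -0.6]
opening: 0.226
grasp_force: 29.9
time_s: 5.95
position: [0.3951, -0.3474, 0.267]
tcp_rot: [[-0.929, 0.369, -0.001], [0.369, 0.929, 0.001], [0.002, 0.001, -1.0]]
force: [-0.3, 0.5, -0.1]
opening: 0.226
grasp_force: 29.9
```

View pics/m3.png

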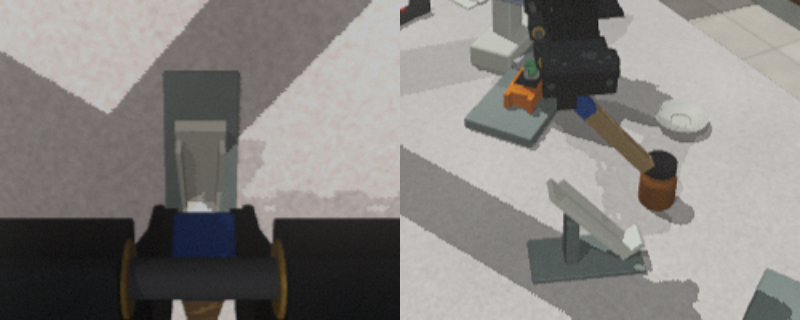

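The stick hangs between the pads, still leaning 40° and clear of the empty rest and the jar. Rows can't tilt the tool, and an upright gripper at 40° would come within a few mm of the shield. So I'll lay the stick flatter, to about 52°, by pressing its ball on free bench so that it pivots in the pads.

```bash
python3 -m inch '[[0.5,3.5,0,4,0],[1,7,0,8,0],[1.5,10.5,0,13,0],[2,14,-1,18,0],[2.5,17.7,-3,22,0],[2.5,17.7,-6.5,22,0],[2.5,17.7,-10,22,0],[2.5,17.7,-13,22,0],[2.5,17.7,-13,22,0],[2.5,17.7,-13,22,0]]' && python3 -m inch '[[0,0,0,0,0],[0,0,0,0,0]]'
cat > stick.py <<'E'
from h import *
def scan(tag):
    """tilt/ball of held stick from wood pixels in side camera, assuming vertical plane of tool x through grasp"""
    from rig import readout,cams
    s=readout.read_state();im=cams.capture("side")["image"];cv2.imwrite(f"pics/{tag}.png",im)
    R=s["tcp_rot"];g=s["position"]-.019*R[:,2];f=-R[:,0];f=np.array([f[0],f[1],0]);f/=np.linalg.norm(f)
    hsv=cv2.cvtColor(im,cv2.COLOR_BGR2HSV)
    wood=cv2.inRange(hsv,(10,80,50),(22,160,255))
    best=[]
    for th in np.radians(np.arange(25,75,1)):
        d=f*np.sin(th)-np.array([0,0,np.cos(th)])
        for off in np.arange(.150,.186,.004):
            o=g;P=[o+d*(off-x) for x in np.linspace(.03,.115,30)]
            q=proj("side",P).round().astype(int);a=np.diff(q[[0,-1]],axis=0)[0];nn=np.array([-a[1],a[0]])/np.linalg.norm(a)
            sc=0
            for k,v in((0,1),(2,.5),(-2,.5),(8,-.5),(-8,-.5)):
                z=(q+k*nn).round().astype(int);ok=(z[:,0]>=0)&(z[:,0]<640)&(z[:,1]>=0)&(z[:,1]<400);z=z[ok];sc+=v*(wood[z[:,1],z[:,0]]>0).sum()
            best.append((sc,np.degrees(th),off))
    best.sort(reverse=True);print("g",g,"az",np.degrees(np.arctan2(f[1],f[0])),"wood px",(wood>0).sum());print(np.array(best[:6]), "mean",np.mean([b[1:] for b in best if b[0]>.95*best[0][0]],axis=0))
E
python3 -c "
from stick import *;scan('s4')"
```

```text
time_s: 6.88
position: [0.4197, -0.1703, 0.136]
tcp_rot: [[-1.0, -0.006, -0.005], [-0.006, 1.0, 0.004], [0.005, 0.004, -1.0]]
force: [0.4, 0.4, -1.9]
opening: 0.226
grasp_force: 29.9
time_s: 7.05
position: [0.4222, -0.1724, 0.1391]
tcp_rot: [[-1.0, -0.006, 0.003], [-0.006, 1.0, -0.002], [-0.003, -0.002, -1.0]]
force: [-0.3, -0.0, -0.7]
opening: 0.224
grasp_force: 29.9
g [ 0.4222 -0.1723  0.1581] az 0.32154311199210545 wood px 36074
[[60.    42.     0.174]
 [60.    41.     0.182]
 [60.    41.     0.178]
 [60.    41.     0.174]
 [60.    40.     0.182]
 [60.    40.     0.178]] mean [40.4286  0.1771]
```

```bash
python3 -m inch '[[0,0,-1,0,0],[0,0,-1.6,0,0],[-0.4,0,-2,0,0],[-0.8,0,-2.4,0,0],[-1.2,0,-2.8,0,0],[-1.6,0,-3.2,0,0],[-2,0,-3.6,0,0],[-2.4,0,-4,0,0],[-2.5,0,-4.2,0,0],[-2.5,0,-4.2,0,0]]' && python3 -m inch '[[0,0,0,0,0],[0,0,1,0,0],[0,0,2,0,0],[0,0,2,0,0]]'; python3 -c "
from stick import *;scan('s5')"
```

```text
time_s: 7.93
position: [0.3951, -0.171, 0.095]
tcp_rot: [[-1.0, -0.005, -0.002], [-0.005, 1.0, 0.001], [0.002, 0.001, -1.0]]
force: [-2.1, -1.5, 2.0]
opening: 0.228
grasp_force: 30.0
time_s: 8.27
position: [0.3965, -0.1712, 0.1163]
tcp_rot: [[-1.0, -0.007, 0.001], [-0.007, 1.0, -0.0], [-0.001, -0.0, -1.0]]
force: [0.3, -0.2, -0.6]
opening: 0.228
grasp_force: 30.0
g [ 0.3965 -0.1712  0.1353] az 0.3980720404408601 wood px 37296
[[60.    54.     0.182]
 [60.    54.     0.178]
 [60.    54.     0.174]
 [60.    53.     0.182]
 [60.    53.     0.178]
 [60.    53.     0.174]] mean [52.8947  0.1763]
```

The stick now leans about 53°. I'll take one more wrist picture and zoom in on the carrier's ears in it and in the earlier one.

```bash
python3 - <<'E'
from wcam import *
s,c=wc("w5");C["w2"]=np.load("w2.npz")
r,m,k=np.load("poses.npy");o=[]
for n in("w2","w5"):
    im=cv2.imread(f"pics/{n}.png");p=proj(n,w(m,[(-141,0,34)]))[0];x,y=int(np.clip(p[0]-50,0,540)),int(np.clip(p[1]-50,0,300))
    print(n,p,x,y)
    z=cv2.resize(im[y:y+100,x:x+100],(400,400),interpolation=cv2.INTER_CUBIC)
    for i in range(0,100,10):
        cv2.line(z,(i*4,0),(i*4,8),(0,0,255),1);cv2.line(z,(0,i*4),(8,i*4),(0,0,255),1)
    for P,col in(([(-250,62,20),(-45,62,20),(-45,-62,20),(-250,-62,20)],(255,0,255)),):
        cv2.polylines(z,[((proj(n,w(m,P))-[x,y]+.5)*4).round().astype(int)],True,col,1)
    o.append(z)
cv2.imwrite("pics/m5.png",np.hstack(o))
E
```

```text
w2 [557.2817 187.8512] 507 137
w5 [477.4494 326.2469] 427 276
```

View pics/m5.png

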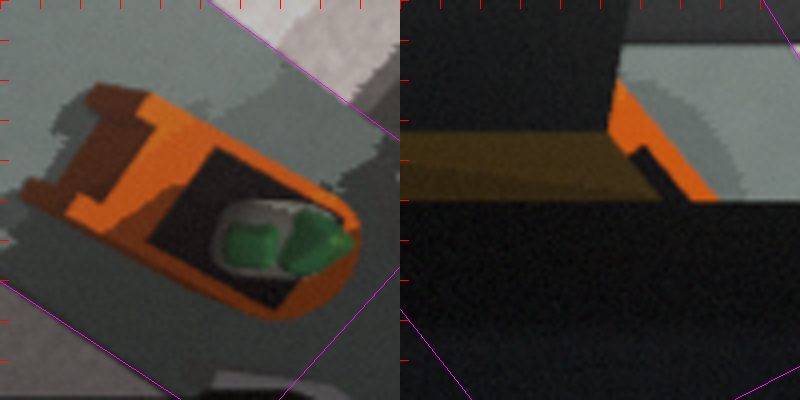

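The left crop shows the carrier clearly. The rear outer ear corners are at crop (148,94) and (67,214) on top, and (95,85) and (22,190) at plate level, with the nose at about (355,235).

```bash
python3 - <<'E'
from t import *
C["w2"]=np.load("w2.npz")
r,m,k=np.load("poses.npy");tom=lambda p:(Rz(m[2]).T@(p-[m[0],m[1],0]))*1000
f=lambda a:np.array(a)/4-.5+[507,137]
for a,z in(((148,94),.048),((67,214),.048),((95,85),.02),((22,190),.02),((350,200),.048),((275,315),.048)):print(a,tom(atz("w2",f(a),z)))
obs=[("w2",(-55,25,48),f((148,94))),("w2",(-55,-25,48),f((67,214))),("w2",(-55,25,20),f((95,85))),("w2",(-55,-25,20),f((22,190)))]
c,e=fit(obs,k);print(c,e,tom([c[0],c[1],0]),c[2]-m[2])
pk=w(c,(-55,0,0))[0];print("pocket ball",tom(pk))
d=Rz(m[2])@[1,0,0]
for xb in(-230,-200,-55):
    b=w(m,(xb,tom(pk)[1] if xb<-100 else 0,0))[0];print(xb,"tcp",b-d*.1374)
E
```

```text
(148, 94) [-198.2083   16.4817   48.    ]
(67, 214) [-193.0022  -31.6816   48.    ]
(95, 85) [-197.5069   16.4821   20.    ]
(22, 190) [-193.8623  -28.9439   20.    ]
(350, 200) [-108.3041   26.1897   48.    ]
(275, 315) [-99.7891 -20.3748  48.    ]Traceback (most recent call last):
  File "<stdin>", line 7, in <module>
  File "<stdin>", line 3, in <lambda>
TypeError: unsupported operand type(s) for -: 'list' and 'list'
```

```bash
python3 -m inch '[[-0.5,0,4,0,0],[-1,0.4,8,3,0],[-1.6,0.8,8,9,0],[-2.2,1.2,8,15,0],[-2.8,1.6,8,22,0],[-3.4,2,8,29,0],[-3.85,2.2,8,36.4,0],[-3.85,2.2,8,36.4,0],[-3.85,2.2,8,36.4,0],[-3.85,2.2,8,36.4,0]]' ; python3 -c "
from rig import readout
s=readout.read_state();print(s['joint_positions'])
from stick import *;scan('s6')"
```

```text
time_s: 9.2
position: [0.3618, -0.1442, 0.1951]
tcp_rot: [[-0.805, -0.593, -0.007], [-0.593, 0.805, -0.009], [0.011, -0.003, -1.0]]
force: [0.1, -0.2, -1.0]
opening: 0.227
grasp_force: 30.0
[ -37.74696597   14.94514852  115.7180265    -0.86238673   49.34874966
 -163.56460548]
g [ 0.362  -0.144   0.2141] az 36.378577877738756 wood px 37131
[[55.5   53.     0.182]
 [55.    52.     0.182]
 [54.    51.     0.182]
 [51.5   51.     0.178]
 [51.    53.     0.178]
 [51.    52.     0.178]] mean [52.     0.182]
```

Joint 6 is at its limit, so I'll take a few degrees of yaw back. It relaxes again as the push advances.

```bash
python3 -m inch '[[0,0.5,0,-3,0],[0,1.1,0,-6,0],[0,1.1,0,-6,0],[0,1.1,0,-6,0]]' ; cat > where.py <<'E'
from t import *
from rig import readout
s=readout.read_state();m=np.load("poses.npy")[1];R=s["tcp_rot"];f=-R[:,0]
b=s["position"]+[0,0,.019]+.1374*np.array([f[0],f[1],0])-[0,0,.1035]
tom=lambda p:(Rz(m[2]).T@(np.array(p)-[m[0],m[1],0]))*1000
print("tcp",s["position"],"az",np.degrees(np.arctan2(f[1],f[0])),"ball mic",tom(b),"tcp mic",tom(s["position"]),"j",s["joint_positions"],"F",Rz(m[2]).T@s["force"])
E
python3 where.py; python3 -c "
from stick import *;scan('s7')"
```

```text
time_s: 9.58
position: [0.3618, -0.1333, 0.1953]
tcp_rot: [[-0.862, -0.507, -0.008], [-0.507, 0.862, -0.009], [0.011, -0.003, -1.0]]
force: [0.3, -0.2, -0.4]
opening: 0.226
grasp_force: 30.0
tcp [ 0.3618 -0.1333  0.1953] az 30.441894056613584 ball mic [-203.1321  -11.7733  110.789 ] tcp mic [-339.6829    3.4028  195.289 ] j [ -36.4136   14.6509  116.1575   -0.8729   49.2671 -156.2865] F [ 0.0947 -0.3238 -0.4453]
g [ 0.3619 -0.1331  0.2143] az 30.441894056613577 wood px 36881
[[58.5   52.     0.182]
 [57.5   51.     0.182]
 [56.5   52.     0.178]
 [55.5   53.     0.182]
 [55.5   51.     0.178]
 [54.5   52.     0.174]] mean [51.6667  0.1807]
```

```bash
python3 -m inch '[[-0.7,0.1,0,0,0],[-0.7,0.1,0,0,0],[-0.7,0.1,-2.5,0,0],[-0.7,0.1,-5,0,0],[-0.7,0.1,-6,0,0],[-0.7,0.1,-7,0,0],[-0.7,0.1,-7.6,0,0],[-0.7,0.1,-7.6,0,0],[-0.7,0.1,-7.6,0,0]]' ;python3 where.py; python3 -c "
from stick import *;scan('s8')"
```

```text
time_s: 10.38
position: [0.3546, -0.1322, 0.1194]
tcp_rot: [[-0.863, -0.505, -0.008], [-0.505, 0.863, -0.008], [0.011, -0.003, -1.0]]
force: [0.1, 0.1, -0.4]
opening: 0.227
grasp_force: 30.0
tcp [ 0.3546 -0.1322  0.1194] az 30.33077156214468 ball mic [-208.287    -6.8907   34.8897] tcp mic [-344.8079    8.5501  119.3897] j [ -36.9551   23.7087  121.9288   -1.1639   34.4596 -156.3265] F [ 0.1473 -0.021  -0.4258]
g [ 0.3547 -0.1321  0.1384] az 30.330771562144673 wood px 38711
[[58.    53.     0.182]
 [58.    52.     0.182]
 [57.5   51.     0.182]
 [56.    54.     0.182]
 [56.    53.     0.178]
 [55.5   51.     0.178]] mean [52.3333  0.1807]
```

```bash
cat > plan.py <<'E'
import sys
from t import *
from rig import readout
x1,y1,az1,n=map(float,sys.argv[1:5]);n=int(n)
s=readout.read_state();m=np.load("poses.npy")[1];f=-s["tcp_rot"][:,0];a0=np.arctan2(f[1],f[0]);H=.1374
p=s["position"];b0=p+H*np.array([np.cos(a0),np.sin(a0),0]);bm=(Rz(m[2]).T@(b0-[m[0],m[1],0]))*1000
for t in np.linspace(1/n,1,n):
    b=w(m,(bm[0]+(x1-bm[0])*t,bm[1]+(y1-bm[1])*t,0))[0];a=a0+(np.radians(az1)-a0)*t
    q=(b-H*np.array([np.cos(a),np.sin(a),0])-p)*100;print([round(q[0],2),round(q[1],2),0,round(np.degrees(a-a0),1),0],end=",")
print()
E
python3 plan.py -160 -4 33 8
```

```text
[np.float64(0.5), np.float64(0.32), 0, np.float64(0.3), 0],[np.float64(1.0), np.float64(0.65), 0, np.float64(0.7), 0],[np.float64(1.5), np.float64(0.97), 0, np.float64(1.0), 0],[np.float64(2.0), np.float64(1.29), 0, np.float64(1.3), 0],[np.float64(2.5), np.float64(1.62), 0, np.float64(1.7), 0],[np.float64(3.0), np.float64(1.94), 0, np.float64(2.0), 0],[np.float64(3.5), np.float64(2.27), 0, np.float64(2.3), 0],[np.float64(4.0), np.float64(2.59), 0, np.float64(2.7), 0],
```

```bash
python3 -m inch '[[0.5,0.3,0,0.3,0],[1,0.6,0,0.7,0],[1.5,1,0,1,0],[2,1.3,0,1.3,0],[2.5,1.6,0,1.7,0],[3,1.9,0,2,0],[3.5,2.3,0,2.3,0],[4,2.6,0,2.7,0]]' ;python3 where.py; python3 -c "
from stick import *;scan('s9')"; python3 plan.py -100 0 36.8 10; python3 - <<'E'
import cv2,numpy as np
for n in("side0","s8","s9"):
    im=cv2.imread(f"pics/{n}.png").astype(int)[215:290,270:350];mk=(im[...,2]>150)&(im[...,1]<130)&(im[...,0]<60);q=np.argwhere(mk);print(n,len(q),q.mean(0)[::-1]+[270,215])
E
```

```text
time_s: 11.1
position: [0.395, -0.1056, 0.1194]
tcp_rot: [[-0.838, -0.546, -0.008], [-0.546, 0.838, -0.009], [0.011, -0.003, -1.0]]
force: [-0.6, -0.6, 0.6]
opening: 0.225
grasp_force: 30.0
tcp [ 0.395  -0.1056  0.1194] az 33.091788087819104 ball mic [-159.3368   -3.1826   34.9244] tcp mic [-296.443     5.6642  119.4244] j [ -30.2066   25.1958  117.7641   -1.0879   37.1719 -152.4318] F [-0.8388 -0.1526  0.5729]
g [ 0.3952 -0.1054  0.1384] az 33.091788087819104 wood px 36888
[[56.    52.     0.182]
 [54.5   51.     0.182]
 [54.    53.     0.182]
 [53.5   52.     0.178]
 [52.    54.     0.182]
 [52.    53.     0.178]] mean [52.     0.181]
[np.float64(0.49), np.float64(0.31), 0, np.float64(0.4), 0],[np.float64(0.99), np.float64(0.61), 0, np.float64(0.7), 0],[np.float64(1.48), np.float64(0.92), 0, np.float64(1.1), 0],[np.float64(1.98), np.float64(1.23), 0, np.float64(1.5), 0],[np.float64(2.47), np.float64(1.53), 0, np.float64(1.8), 0],[np.float64(2.97), np.float64(1.84), 0, np.float64(2.2), 0],[np.float64(3.47), np.float64(2.15), 0, np.float64(2.6), 0],[np.float64(3.96), np.float64(2.46), 0, np.float64(2.9), 0],[np.float64(4.46), np.float64(2.77), 0, np.float64(3.3), 0],[np.float64(4.96), np.float64(3.08), 0, np.float64(3.7), 0],
side0 98 [294.35714286 235.16326531]
s8 67 [296.47761194 237.08955224]
s9 26 [296.34615385 229.53846154]
```

```bash
python3 -m inch '[[0.5,0.3,0,0.4,0],[1,0.6,0,0.7,0],[1.5,0.9,0,1.1,0],[2,1.2,0,1.5,0],[2.5,1.5,0,1.8,0],[3,1.8,0,2.2,0],[3.5,2.1,0,2.6,0],[4,2.5,0,2.9,0],[4.5,2.8,0,3.3,0],[5,3.1,0,3.7,0]]' ;python3 where.py; python3 -c "
from stick import *;scan('s10')"; python3 plan.py -65 0 36.8 6; python3 - <<'E'
import cv2
from rig import cams
a=cams.capture("scene")["image"];b=cv2.imread("pics/s10.png")
cv2.imwrite("pics/m10.png",cv2.resize(__import__("numpy").hstack([a[140:260,260:400],b[170:290,240:380]]),(800,343),interpolation=cv2.INTER_CUBIC))
E
```

```text
time_s: 11.98
position: [0.445, -0.0747, 0.1193]
tcp_rot: [[-0.801, -0.599, -0.007], [-0.599, 0.801, -0.009], [0.011, -0.003, -1.0]]
force: [-1.3, -1.3, -1.4]
opening: 0.231
grasp_force: 30.0
tcp [ 0.445  -0.0747  0.1193] az 36.78689213009693 ball mic [-100.4826    0.5025   34.8439] tcp mic [-237.874     0.4948  119.3439] j [ -23.3143   27.3893  111.9565   -0.9838   40.8239 -149.3568] F [-1.8477 -0.27   -1.4228]
g [ 0.4452 -0.0745  0.1383] az 36.78689213009693 wood px 35316
[[53.    53.     0.182]
 [53.    52.     0.182]
 [52.5   51.     0.182]
 [50.5   52.     0.178]
 [50.    54.     0.182]
 [49.5   53.     0.178]] mean [52.     0.181]
[np.float64(0.46), np.float64(0.35), 0, np.float64(-0.0), 0],[np.float64(0.92), np.float64(0.69), 0, np.float64(-0.0), 0],[np.float64(1.37), np.float64(1.04), 0, np.float64(-0.0), 0],[np.float64(1.83), np.float64(1.38), 0, np.float64(-0.0), 0],[np.float64(2.29), np.float64(1.73), 0, np.float64(-0.0), 0],[np.float64(2.75), np.float64(2.07), 0, np.float64(-0.0), 0],
```

View pics/m10.png

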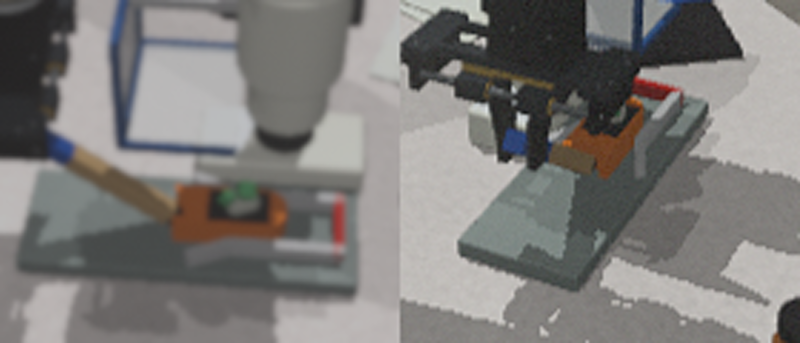

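The carrier is straight in the lane with the ball in its pocket, and the gripper is clear of the shield. I'll keep pushing.

```bash
python3 -m inch '[[0.5,0.3,0,0,0],[0.9,0.7,0,0,0],[1.4,1,0,0,0],[1.8,1.4,0,0,0],[2.3,1.7,0,0,0],[2.7,2,0,0,0],[2.7,2,0,0,0]]' ;python3 where.py; python3 -m inch '[[0.2,0.15,0,0,0],[0.4,0.3,0,0,0],[0.6,0.45,0,0,0],[0.6,0.45,0,0,0]]';python3 where.py
```

```text
time_s: 12.67
position: [0.473, -0.0546, 0.1195]
tcp_rot: [[-0.801, -0.599, -0.005], [-0.599, 0.801, -0.009], [0.01, -0.004, -1.0]]
force: [0.3, 0.7, -1.1]
opening: 0.226
grasp_force: 30.0
tcp [ 0.473  -0.0546  0.1195] az 36.769812805425914 ball mic [-66.1265  -0.23    34.9608] tcp mic [-203.5199   -0.1968  119.4608] j [ -19.6726   28.6867  108.5748   -0.8913   42.8408 -145.7896] F [ 0.6112  0.3999 -1.1393]
time_s: 13.0
position: [0.4779, -0.0504, 0.1194]
tcp_rot: [[-0.801, -0.598, -0.007], [-0.598, 0.801, -0.009], [0.011, -0.003, -1.0]]
force: [-0.1, -1.1, -1.7]
opening: 0.224
grasp_force: 30.0
tcp [ 0.4779 -0.0504  0.1194] az 36.741238266070994 ball mic [-59.6387   0.1129  34.9134] tcp mic [-197.0307    0.2147  119.4134] j [ -18.9731   28.9601  107.8942   -0.9034   43.3336 -145.0573] F [-0.7553 -0.8362 -1.689 ]
```

```bash
python3 -m inch '[[0.15,0.1,0,0,0],[0.3,0.2,0,0,0],[0.3,0.2,0,0,0]]';python3 where.py|tail -c 40; python3 -m inch '[[0.15,0.1,0,0,0],[0.3,0.2,0,0,0],[0.3,0.2,0,0,0]]'; python3 where.py
```

```text
time_s: 13.25
position: [0.4808, -0.0485, 0.1194]
tcp_rot: [[-0.801, -0.598, -0.007], [-0.598, 0.801, -0.009], [0.011, -0.003, -1.0]]
force: [-1.4, -0.7, -0.4]
opening: 0.226
grasp_force: 30.0
 -144.7162] F [-1.5497  0.3466 -0.366 ]
time_s: 13.5
position: [0.4835, -0.0467, 0.1194]
tcp_rot: [[-0.801, -0.598, -0.007], [-0.598, 0.801, -0.01], [0.012, -0.003, -1.0]]
force: [-1.8, -1.8, 0.2]
opening: 0.229
grasp_force: 30.0
tcp [ 0.4835 -0.0467  0.1194] az 36.75742190042066 ball mic [-52.8789  -0.1932  34.9262] tcp mic [-190.2694   -0.1303  119.4262] j [ -18.297    29.2617  107.126    -0.9457   43.8511 -144.3721] F [-2.4842 -0.3889  0.1656]
```

```bash
for i in 1 2; do python3 -m inch '[[0.15,0.1,0,0,0],[0.3,0.2,0,0,0],[0.3,0.2,0,0,0]]' >/dev/null; python3 where.py; done; python3 -c "
from stick import *;scan('s11')"; python3 - <<'E'
from t import *
from rig import cams
m=np.load("poses.npy")[1]
for n in("scene","side"):
    im=cams.capture(n)["image"];cv2.imwrite(f"pics/{n}11.png",im);hs=cv2.cvtColor(im,cv2.COLOR_BGR2HSV)
    mk=cv2.inRange(hs,(5,150,90),(16,255,255));x,y=proj(n,w(m,(0,0,34)))[0].astype(int);mk2=mk*0;mk2[y-35:y+35,x-50:x+50]=mk[y-35:y+35,x-50:x+50]
    q=np.argwhere(mk2)[:,::-1].astype(np.float32);print(n,len(q),cv2.boundingRect(q.astype(int)),"expect hull",cv2.boundingRect(proj(n,w(m,[(-55,25,48),(-55,-25,48),(-55,-25,20),(30,25,48),(30,-25,48),(55,0,48),(40,-20,20)])).astype(np.float32)))
E
```

```text
tcp [ 0.4841 -0.0456  0.1195] az 36.83043551562853 ball mic [-51.7732   0.4948  35.0288] tcp mic [-189.1537    0.3826  119.5288] j [ -18.0343   29.3643  106.8416   -1.1976   44.2895 -144.0045] F [-10.499   -0.894    5.0702]
tcp [ 0.4849 -0.0447  0.1199] az 36.91281669892012 ball mic [-50.635    0.9657  35.3744] tcp mic [-188.0019    0.656   119.8744] j [ -17.7819   29.4471  106.5367   -1.4529   44.7454 -143.6563] F [-17.5522  -1.1529  12.4863]
g [ 0.4852 -0.0444  0.1389] az 36.912816698920125 wood px 34329
[[50.    52.     0.182]
 [49.    51.     0.182]
 [47.5   52.     0.178]
 [46.5   53.     0.182]
 [46.5   53.     0.178]
 [46.    50.     0.182]] mean [51.5    0.182]
scene 282 (338, 207, 40, 16) expect hull (336, 204, 42, 22)
side 218 (305, 196, 27, 27) expect hull (303, 196, 28, 28)
```

Contact force rose sharply from 2.5 N to 17.5 N, and the orange blob ends exactly where the home pose predicts, so the carrier is home. I'll retract straight back, then lift.

```bash
python3 -m inch '[[-0.8,-0.6,0,0,0],[-1.6,-1.2,0,0,0],[-3.2,-2.4,0,0,0],[-5,-3.7,0,0,0],[-6.8,-5.1,0.5,0,0],[-8.4,-6.3,2,0,0],[-9,-6.8,5,0,0],[-9,-7,8,0,0],[-9,-7.5,12,0,0],[-9,-8,15,0,0]]' ; python3 where.py; python3 -c "
from stick import *;scan('s12')"; python3 - <<'E'
from t import *
from rig import cams
for n in("scene",):
    im=cams.capture(n)["image"];cv2.imwrite(f"pics/{n}12.png",im);hs=cv2.cvtColor(im,cv2.COLOR_BGR2HSV)
    mk=cv2.inRange(hs,(5,150,90),(16,255,255))[190:250,320:400];q=np.argwhere(mk)[:,::-1];print(len(q),cv2.boundingRect(q.astype(np.int32)))
E
```

```text
time_s: 14.98
position: [0.4001, -0.1229, 0.2718]
tcp_rot: [[-0.802, -0.598, -0.004], [-0.598, 0.802, -0.01], [0.009, -0.006, -1.0]]
force: [1.9, -1.0, -1.4]
opening: 0.227
grasp_force: 30.0
tcp [ 0.4001 -0.1229  0.2718] az 36.70144196149618 ball mic [-165.3782  -11.3975  187.2758] tcp mic [-302.7729  -11.2004  271.7758] j [ -32.0149   10.1005  106.2044   -0.6512   63.5718 -158.4285] F [ 0.9389 -1.9615 -1.4055]
g [ 0.4001 -0.1227  0.2908] az 36.70144196149618 wood px 34768
[[52.5   53.     0.182]
 [50.    53.     0.178]
 [50.    51.     0.182]
 [49.5   52.     0.182]
 [49.    54.     0.182]
 [47.5   52.     0.178]] mean [52.3333  0.1807]
257 (19, 17, 39, 16)
```

```bash
python3 -m inch '[[-0.5,-2,0,-3,0],[-0.5,-4.4,0,-9,0],[-0.4,-6.8,0,-15,0],[-0.2,-9.2,0,-21.5,0],[0,-11.6,0,-28,0],[0.2,-14,0,-34.5,0],[0.4,-16.5,0,-41,0],[0.5,-19,0,-47.5,0],[0.6,-21.5,0,-54,0],[0.7,-22.9,0,-58.4,0]]' ; python3 -m inch '[[0,0,0,0,0],[0,0,0,0,0],[0,0,0,0,0]]'; python3 where.py; python3 - <<'E'
from h import *
from rig import readout
s=readout.read_state();f=-s["tcp_rot"][:,0]
print("dtwist to -21.67:",-21.67-np.degrees(np.arctan2(f[1],f[0])),"to pre",(np.array([.407,-.352,.187])-s["position"])*100)
E
```

```text
time_s: 15.92
position: [0.4067, -0.354, 0.2678]
tcp_rot: [[-0.927, 0.375, -0.011], [0.375, 0.927, 0.001], [0.011, -0.003, -1.0]]
force: [0.4, -0.9, -1.1]
opening: 0.227
grasp_force: 30.0
time_s: 16.17
position: [0.4061, -0.35, 0.2683]
tcp_rot: [[-0.93, 0.368, -0.013], [0.368, 0.93, 0.004], [0.013, -0.001, -1.0]]
force: [0.8, 0.6, -0.8]
opening: 0.226
grasp_force: 30.0
tcp [ 0.4061 -0.35    0.2683] az -21.56803949059962 ball mic [-361.7945 -313.67    183.7673] tcp mic [-433.8825 -196.7137  268.2673] j [ -52.4462   20.5764   91.1488   -0.4686   68.8951 -120.7075] F [ 1.0455  0.0123 -0.7581]
dtwist to -21.67: -0.10196050940038148 to pre [ 0.0861 -0.2028 -8.1267]
```

```bash
python3 -m inch '[[0,0,-3,0,0],[0.1,-0.2,-6,-0.1,0],[0.1,-0.2,-8.1,-0.1,0],[-0.6,0.1,-8.8,-0.1,0],[-1.3,0.4,-9.4,-0.1,0],[-2,0.6,-10,-0.1,0],[-2.7,0.9,-10.6,-0.1,0],[-3.4,1.2,-11.3,-0.1,0],[-3.4,1.2,-11.3,-0.1,0],[-3.4,1.2,-11.3,-0.1,0]]' ; python3 - <<'E'
from h import *
from rig import readout
s=readout.read_state();f=-s["tcp_rot"][:,0]
print("dtwist:",-21.67-np.degrees(np.arctan2(f[1],f[0])),"to release",(np.array([.3642,-.3352,.1483])-s["position"])*100)
E
python3 -c "
from stick import *;scan('s13')"
```

```text
time_s: 17.0
position: [0.3723, -0.3394, 0.1567]
tcp_rot: [[-0.929, 0.371, -0.011], [0.371, 0.929, 0.001], [0.011, -0.003, -1.0]]
force: [0.2, -0.5, -1.8]
opening: 0.225
grasp_force: 30.0
dtwist: 0.11302726411507535 to release [-0.8116  0.4177 -0.8426]
g [ 0.3725 -0.3394  0.1757] az -21.783027264115074 wood px 39888
[[60.    53.     0.174]
 [60.    52.     0.178]
 [60.    52.     0.174]
 [60.    51.     0.182]
 [60.    51.     0.178]
 [60.    51.     0.174]] mean [51.3684  0.1748]
```

```bash
python3 -m inch '[[-0.2,0.1,-0.2,0,0],[-0.4,0.2,-0.4,0,0],[-0.6,0.3,-0.6,0,0],[-0.6,0.3,-0.6,0,0]]' ; python3 -m inch '[[-0.1,0,-0.1,0,0],[-0.2,0.1,-0.2,0,0],[-0.2,0.1,-0.2,0,0],[-0.2,0.1,-0.2,0,0]]'
```

```text
time_s: 17.38
position: [0.3661, -0.336, 0.15]
tcp_rot: [[-0.929, 0.371, -0.012], [0.371, 0.929, 0.002], [0.012, -0.003, -1.0]]
force: [0.2, -0.2, -0.9]
opening: 0.232
grasp_force: 30.0
time_s: 17.72
position: [0.3646, -0.3355, 0.1483]
tcp_rot: [[-0.929, 0.371, -0.012], [0.371, 0.929, 0.001], [0.011, -0.003, -1.0]]
force: [-0.3, 0.4, -0.7]
opening: 0.229
grasp_force: 30.0
```

```bash
for i in 1 2; do python3 -m inch '[[-0.07,0.03,-0.07,0,0],[-0.14,0.06,-0.13,0,0],[-0.14,0.06,-0.13,0,0],[-0.14,0.06,-0.13,0,0]]' | grep -E "position|force"; done
```

```text
position: [0.3633, -0.3351, 0.1471]
force: [-0.2, 0.7, -0.6]
grasp_force: 30.0
position: [0.363, -0.3351, 0.1467]
force: [2.0, 1.0, 4.9]
grasp_force: 30.0
```

The stick now touches the top of the trough. I'll open slightly so it pivots down into the trough between the fingers.

```bash
python3 -m inch '[[0.1,0,0.1,0,2.3],[0.1,0,0.1,0,2.3],[0.1,0,0.1,0,2.3],[0.1,0,0.1,0,2.4],[0.1,0,0.1,0,2.4],[0.1,0,0.1,0,2.4]]' ; python3 -c "
from stick import *;scan('s14')"; python3 - <<'E'
from h import *
r=np.load("poses.npy")[0];im={n:cv2.imread(f"pics/{n}.png") for n in("side0","s14")}
print(np.abs(im["side0"][325:365,355:378].astype(int)-im["s14"][325:365,355:378]).mean())
o=[cv2.resize(im[n][255:365,280:400],(396,363),interpolation=cv2.INTER_CUBIC) for n in im];cv2.imwrite("pics/m14.png",np.hstack(o))
for n in im:
    hs=cv2.cvtColor(im[n],cv2.COLOR_BGR2HSV);x=hs[:,:,:];k=cv2.inRange(hs,(10,80,50),(22,160,255))[285:340,320:372];q=np.argwhere(k)[:,::-1]+[320,285];print(n,len(q),q.mean(0),cv2.minAreaRect(q.astype(np.float32)))
E
```

```text
time_s: 18.88
position: [0.3625, -0.3342, 0.1465]
tcp_rot: [[-0.929, 0.371, -0.012], [0.371, 0.929, 0.002], [0.012, -0.003, -1.0]]
force: [0.5, -0.1, -0.6]
opening: 0.274
grasp_force: 0.0
g [ 0.3628 -0.3343  0.1655] az -21.76908856779955 wood px 39994
[[59.5   47.     0.182]
 [59.5   47.     0.178]
 [59.5   46.     0.182]
 [56.5   48.     0.178]
 [56.5   47.     0.174]
 [56.5   45.     0.182]] mean [46.6667  0.1807]
24.36304347826087
side0 385 [345.7584 311.3091] ((349.6358947753906, 310.1632995605469), (40.128623962402344, 48.59571838378906), 82.23483276367188)
s14 444 [346.241  311.1937] ((353.976318359375, 299.9502868652344), (46.29643249511719, 41.371280670166016), 37.99873352050781)
```

```bash
cat > cmp.py <<'E'
from h import *
import sys
for n in sys.argv[1:]:
    im=cv2.imread(f"pics/{n}.png");hs=cv2.cvtColor(im,cv2.COLOR_BGR2HSV);k=cv2.inRange(hs,(10,80,50),(22,160,255));m=np.zeros_like(k)
    m[285:345,315:375]=k[285:345,315:375];c,l,st,ce=cv2.connectedComponentsWithStats(m);i=1+np.argmax(st[1:,4])
    q=np.argwhere(l==i)[:,::-1].astype(np.float32);v=cv2.fitLine(q,2,0,.01,.01).ravel();print(n,st[i],ce[i],"ang",np.degrees(np.arctan2(v[1],v[0])))
    b=cv2.inRange(im,(0,0,0),(45,45,45))[315:345,355:375];q=np.argwhere(b);print("  dark",len(q),q.mean(0)[::-1]+[355,315] if len(q) else "")
E
python3 cmp.py side0 s13 s14
```

```text
side0 [324 293  39  37 354] [343.6073 312.5   ] ang 40.573032
  dark 15 [361.8667 328.9333]
s13 [326 288  49  32 624] [353.2388 303.5529] ang 19.216244
  dark 10 [372.7 317.9]
s14 [323 295  41  35 409] [344.1858 312.3716] ang 39.319267
  dark 15 [362.2    328.4667]
```

The stick has swung down. Its ball and angle in the side view match the starting picture within about 0.5 px. I'll open fully, lift away, and check everything.

```bash
python3 -m inch '[[0,0,0,0,4],[0,0,0,0,5],[0,0,0,0,6],[0,0,0,0,7],[0,0,0,0,7],[0,0,0,0,7],[0,0,0,0,7],[0,0,0,0,7]]'; python3 -m inch '[[0,0,2,0,7],[0,0,5,0,7],[0,0,8,0,7],[0,0,11.5,0,7],[-1,1,15,0,7],[-1,3,18,0,7],[-1,6,20,0,7],[-1,9,22,0,7],[-1,12,22,0,7],[-1,12,22,0,7]]'; python3 - <<'E'
from h import *
from rig import cams
o=[]
for n in("side","scene"):
    im=cams.capture(n)["image"];cv2.imwrite(f"pics/{n}15.png",im)
r,m,k=np.load("poses.npy")
import numpy as np
for t in("scene0","scene15"):
    im=cv2.imread(f"pics/{t}.png").astype(int);b=(im[...,0]>90)&(im[...,2]<75)&(im[...,1]<90);b[:205]=0;b[260:]=0;b[:,:140]=0;b[:,185:]=0;q=np.argwhere(b)[:,::-1];print(t,"blue",len(q),q.mean(0),q.min(0),q.max(0))
a,b=cv2.imread("pics/side15.png"),cv2.imread("pics/scene15.png")
Z=lambda i,x,y,wd,h,k:cv2.resize(i[y:y+h,x:x+wd],(wd*k,h*k),interpolation=cv2.INTER_CUBIC)
z0=b.copy()
c=[m[0],m[1],m[2]];z=Z(b,255,170,130,100,3);q=((proj("scene",w(c,[(-55,25,48),(30,25,48),(55,0,48),(30,-25,48),(-55,-25,48)]))-[255,170]+.5)*3).astype(int)
cv2.polylines(z,[q],True,(255,255,0),1)
cv2.imwrite("pics/fin.png",np.vstack([np.hstack([Z(a,280,262,130,97,3),Z(b,130,205,130,97,3)]),np.hstack([Z(a,255,180,130,100,3),z])]))
E
python3 cmp.py side0 side15
```

```text
time_s: 19.6
position: [0.3628, -0.3344, 0.1468]
tcp_rot: [[-0.929, 0.371, -0.011], [0.371, 0.929, 0.001], [0.011, -0.003, -1.0]]
force: [-0.6, -0.4, -0.5]
opening: 0.764
grasp_force: 0.0
time_s: 20.43
position: [0.352, -0.2097, 0.368]
tcp_rot: [[-0.93, 0.368, -0.01], [0.368, 0.93, 0.002], [0.01, -0.001, -1.0]]
force: [0.4, 0.1, -0.3]
opening: 0.807
grasp_force: 0.0
scene0 blue 183 [164.9399 229.3115] [158 217] [172 242]
scene15 blue 188 [165.8564 229.5851] [159 217] [173 242]
side0 [324 293  39  37 354] [343.6073 312.5   ] ang 40.573032
  dark 15 [361.8667 328.9333]
side15 [325 293  39  37 411] [344.2482 312.3163] ang 39.765247
  dark 18 [362.5556 328.1667]
```

View pics/fin.png

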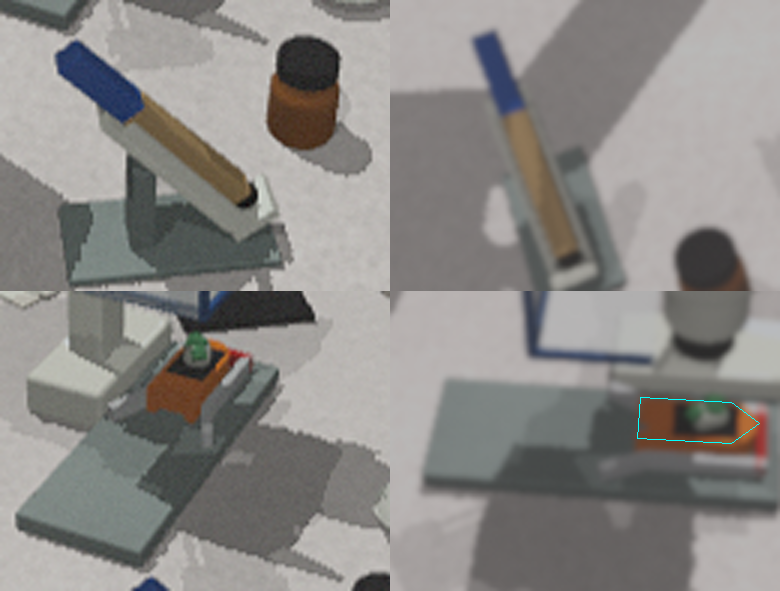

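The stick lies seated in its trough, with shifts of about 1 px or less against the starting picture. The carrier's nose is against the red stop and the jar is untouched. I'll hand in.

```bash
python3 -m inch '[[0,0,0,0,7],[0,0,0,0,7],[0,0,0,0,7],[0,0,0,0,7]]' | head -1; python3 -c "
from rig import bot;print(bot.hand_in())"
```

```text
time_s: 20.87
the job is handed in; nothing more can be done
None
```

I handed the job in at 20.9 s, but the hand-in gave no verdict: by the cameras and force readings, the carrier is home against the red stop, the stick is back in its rest and released, and the arm is clear.

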